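# Tighten the mould clamp with the big hex key

### The arm

A 6-joint arm with a two-finger parallel gripper is mounted at the origin on the work surface; the furniture and walls round the work are solid. World frame = base frame: x ahead of the robot, y to its left, z up, the work surface at z = 0. Lengths are in m, angles in rad, forces in N, time in s.
With the tool pointing down it reaches from about 0.25 to 0.725 m from the base axis. Payload 4 kg.
Tool frame: the origin (TCP) lies at the very end of the fingers, on their centre line; the grasp point (between the pads) lies 19 mm behind it; z points along the fingers, y is the line along which they close (so a half turn about z gives the same grasp; the last joint's range is limited). The gripper opens to 85 mm and grips with 20 to 120 N. Pads are 22 mm wide; open, the fingers measure 114 mm over their backs; the gripper's body (76 mm by 85 mm) begins 54 mm behind the grasp point. The pads swing forward as they close: fully open they stand 13 mm farther back than shut.
Start: joints at [-1.154, 0.241, 0.005, 1.335, 0, 1.571], TCP at [0.202, -0.457, 0.231] pointing down, gripper open.
Joint ranges: [-2.72, 2.72], [-1.05, 1.87], [-1.09, 1.28], [-1.99, 2.15], [-1.42, 1.44], [-3.14, 3.14]. Speed limits (rad/s): [2.79, 2.79, 3.14, 3.14, 3.14, 3.14].

### API

Orientations are given as a unit quaternion [x, y, z, w].
In Python, from workcell import bot, vision, workorder gives the robot as it stands.
- The arm moves only by the shell command python3 -m creep 'ROWS' [OPENING]. ROWS is JSON, a list of rows, each a list of 2 entries, a list of its own where there are three numbers: the shift along the tool's x, y, z in mm, then the turn, a rotation vector about the tool's x, y, z in rad. In form: [[[dx, dy, dz], [wx, wy, wz]], ...]. A call has 1 to 12 rows; each row shifts and turns the commanded pose from where the row before left it, along the tool's axes as they then stand; what a row does not reach is not made up. A row lasts 1/8 s, in which the tool goes at most 62.5 mm and 10.7 degrees, less where a joint would pass 70% of its speed; a pose out of reach is approached as far as the arm can. A call is refused whole if a number of a shift passes 62.5 or a number of a turn 0.188, either way. A call with a gripper value outside its range is refused whole. OPENING is the finger opening in mm, from 0 to 85.4, set as the call begins (- or left out, the last holds). The fingers move at their own pace and stop on an object; the grip force is fixed at half the most. Time passes only in rows, so rows that do not move let the fingers close. It gives the time, the measured TCP pose, the force, the opening and the grip force at its end, in the units of the state.
- bot.get_obs(): the state, without advancing time (a new reading comes with each control period).
- vision.camera(name): name is "side" or "top"; returns a dict with "image" (420x560x3 uint8, blue, green, red), "z_map" (420x560 float32, m along the optical axis (not along the pixel's ray), 0 where there is no reading), "K" (3x3 intrinsics, pixels), "k1" (the pictures are not rectified: a ray, as slopes to the right and down, at radius r is drawn at 1 + k1 r^2 times it, then the intrinsics apply), "rvec" (rotation vector, rad) and "tvec" (3), from world to camera coordinates, as OpenCV has them. Camera axes: x right, y down, z forward; pixel columns grow to the right and rows downward; lengths in m; the calibration is good to about 2 mm. A picture is of the moment at which its call begins.
- workorder.job_done(): hands the job in; it is judged then, once.
Trained networks look in a picture, given as the dict that the camera call returned (one of the last four; its "shot" number tells which), for a name from the list of things; names that differ only in an ending like _2 or _b are one class to them, and where a whole thing is asked for, a point or a joint stands for the part that bears it (a point fixed in the world has none). Each returns a list of dicts, best first, with "score" (0 to 1); they miss things now and then, are a little off and sometimes report something else, mostly with a low value. They report only what shows in the picture. A call takes as long as a camera call. They do not tell look-alikes from the thing itself.
- vision.spot_in(picture, query): "position" ([column, row] in pixels, amid what is visible of it).
- vision.place_of(picture, query): "position" ([column, row] in pixels: a listed point, or the origin of a listed thing).
The state is a dict: "clock": time; "joint_pos": joint angles; "joint_vel": joint speeds; "tau": joint torques, N m; "eef_pos": TCP position; "tool_rot": TCP orientation; "ft_force": force on the tool from outside, world axes, zero at the start; "ft_torque": the same for the moment, N m; "grip_width": finger opening in m; "grasp_force": force on a finger pad.
Only numpy, scipy, OpenCV 4.12 (cv2) and the standard library are available. Lean on these libraries where they do the work, as an engineer would, in place of code of your own. Each camera call takes 0.05 s, during which the arm holds its last target. There are 200 camera calls.

### The job

Take the square-headed hex key out of its wooden stand, feel for the sunken hex screw in the steel plate on top of the mould clamp with light pressure, and seat the key fully in it. Then turn it slowly clockwise in quarter turns, regripping the head, until the screw comes up against its stop with the jaw closed on the mould, without forcing it beyond. Leave the key standing in the screw, and do not disturb the cup, the spool or the stapler.

Things in the scene. Friction and masses are not known exactly. Their poses are not given: they have to be found in the camera images.
- clamp: Mould clamp, bolted down: grey base plate 222 x 200 x 12 mm, a grey gear housing on it, and on that a dark steel plate 92 x 132 x 10 mm with one round bore at its centre. Origin: on the table under the nominal screw axis; +x points from the screw to the jaw and the lying mould (axis 115 mm along +x, parallel to y, top 76 mm high), z up.
- clamp_top (a point): NOMINAL screw axis at the level of the steel plate's flat top, 52 mm above the table, axes as the clamp's. The plate can be shifted along the mould: it was left, and stays stiffly, anywhere up to 22 mm off this point along the clamp's +y or -y (exact along x), unmeasured, and bore, screw and jaw with it. Feel for the bore with a few newtons; over 30 N of push overloads it.
- socket_floor (a point): NOMINAL point (off like clamp_top) on the floor of the socket, 28 mm above the table. The plate's bore is round, 37 mm wide, 10 mm deep; at its bottom, concentric, is the screw's hex socket, 31.6 mm across flats, 14 mm deeper (floor 24 mm below the plate's top), its angle unknown. The key drops right in only within about 5 degrees of the socket's angle (it repeats every 60).
- jaw (a joint): Travel of the jaw towards the mould in m: 2.5 mm per radian of clockwise turn (seen from above) of the screw. Starts at 0 to 2.5 mm; closed on the mould at the screw's hard stop, 7.5 mm. The screw has a light viscous drag (under 0.3 N m at 0.5 rad/s), so turn it slowly; at the stop the torque shoots up past 0.5 N m within 0.1 rad, and over about 3 N m overloads it.
- key_grip (a point): Centre of the key's head, a black square block 28 x 28 mm (flats facing its x and y), 24 mm high (along z), on a 16 mm thick steel shank (z points up out of the head when the key stands upright). The key's tip is 72 mm below this point. The key weighs 0.17 to 0.27 kg.
- key_tip (a point): Tip of the key: the lowest point on its axis, axes as key_grip. The hex end is 30 mm across flats (34.6 mm across corners), 26 mm long, with two flats facing +x and -x; its last 7 mm taper to 24 mm across flats. The key starts upright in its stand, tip 12 mm above the table.
- stand: Fixed wooden block 80 x 80 x 45 mm with a 31.5 x 36.2 mm hole 33 mm deep in its top, in which the key stands loosely, its axes along the stand's. Origin: centre of the underside.
- cup_red: Red cup 82 mm wide, 93 mm high, origin at the underside. Bystander.
- spool: Spool of wick about 61 x 104 x 66 mm with its loose end, origin at the underside. Bystander.
- the_stapler: White and black stapler 93 x 21 x 27 mm, origin at the underside. Bystander.
Not all that is in view belongs to the job. Of the things shaped like the part that bears key_grip, the bare steel one is meant.

How it is judged:
On the way, in this order (a step that is already met when the one before it is completed fails the run):
1. the key is lifted out of its stand (height (world z) of key_tip above 0.05 m), for 0.1 s.
2. the key is seated upright on the floor of the hex socket, before the jaw is closed (z of key_tip in the frame of clamp_top below -0.02 m and horizontal distance between key_tip and clamp_top below 0.027 m and angle between key_tip's own z axis and vertical below 0.15 rad and value of joint jaw below 0.0065 m), for 0.2 s.
At the end, for the whole second after the job is handed in: The jaw is closed on the mould (travel over 7.0 of 7.5 mm) and the key stands released in the screw's socket, its tip at least 19 mm below the steel plate's top, within 0.2 rad of upright (value of joint jaw above 0.007 m and z of key_tip in the frame of clamp_top below -0.019 m and horizontal distance between key_tip and clamp_top below 0.027 m and angle between key_tip's own z axis and vertical below 0.2 rad); the robot touches nothing.
It fails at once if the clamp is pressed hard (over 100 N of contact forces added up) while the key is not seated (contact force between clamp and anything else above 100 N and not (z of key_tip in the frame of clamp_top below -0.02 m)).
It fails at once if the screw is forced: over 450 N of contact forces added up (contact force between clamp and anything else above 450 N).
It fails at once if the cup, the spool or the stapler is moved by more than 3 cm (distance of any of cup_red, spool, the_stapler from where it was at the start of the episode above 0.03 m).
It also fails if it takes over 72 s, if anything falls off the work surface, if the arm or the gripper's body presses on something with over 40 N, if the wrist force passes 120 N, or if a joint passes its speed limit or range.

## Working session

There is one attempt and no reset: what is moved stays moved. The work goes in short steps, Python scripts to look and compute and a shell command to move; the robot and the scene stay as the last step left them, time stands still between calls to the robot, and variables do not carry over. Pictures are saved under pics/ and viewed, at most 10 in all, crops included, and the job is handed in when it is done.

```bash
ls; mkdir -p pics
cat > h.py <<'E'
import numpy as np, cv2
from scipy.spatial.transform import Rotation as R
from workcell import bot, vision, workorder
def cam(p):
    return cv2.Rodrigues(np.array(p["rvec"],float))[0], np.array(p["tvec"],float).ravel(), np.array(p["K"],float)
def ray(p,uv):
    Rm,t,K=cam(p); k=float(p["k1"])
    q=cv2.undistortPoints(np.array([[uv]],float),K,np.array([k,0,0,0,0.]))[0,0]
    return -Rm.T@t, Rm.T@np.array([q[0],q[1],1.])
def at_z(p,uv,z):
    o,d=ray(p,uv); return o+d*(z-o[2])/d[2]
def depth_pt(p,uv):
    o,d=ray(p,uv); return o+d*float(p["z_map"][int(round(uv[1])),int(round(uv[0]))])
def proj(p,X):
    Rm,t,K=cam(p); return cv2.projectPoints(np.array([X],float),np.array(p["rvec"],float),t,K,np.array([float(p["k1"]),0,0,0,0.]))[0].ravel()
def cloud(p):
    Rm,t,K=cam(p); h,w=p["z_map"].shape
    u,v=np.meshgrid(np.arange(w),np.arange(h))
    q=cv2.undistortPoints(np.stack([u,v],-1).reshape(-1,1,2).astype(float),K,np.array([float(p["k1"]),0,0,0,0.]))[:,0]
    z=p["z_map"].reshape(-1)
    P=np.c_[q*z[:,None],z]
    W=(P-t)@Rm; W[z==0]=np.nan
    return W.reshape(h,w,3)
E
cat > a.py <<'E'
from h import *
np.set_printoptions(precision=3,suppress=True)
for n in ("top","side"):
    p=vision.camera(n); cv2.imwrite(f"pics/{n}0.png",p["image"]); 
    print(n,cam(p)[0].T@-cam(p)[1],p["k1"],p["K"][0][0])
    for q in ("clamp","clamp_top","key_grip","key_tip","stand","cup_red","spool","the_stapler"):
        for f in ("place_of","spot_in"):
            for d in getattr(vision,f)(p,q)[:3]:
                print(q,f,np.round(d["position"],1),round(d["score"],2),depth_pt(p,d["position"]))
print(bot.get_obs())
E
python3 a.py
```

```text
pics
top [0.292 0.103 1.067] -0.01519204551501057 469.13918824385
clamp place_of [275.  167.8] 0.58 [0.586 0.129 0.051]
clamp spot_in [274.1 145.4] 0.84 [0.638 0.132 0.051]
clamp_top place_of [273.4 165.5] 0.61 [0.591 0.133 0.05 ]
clamp_top spot_in [274.6 146.6] 0.81 [0.636 0.131 0.05 ]
key_grip place_of [370.2 200. ] 0.83 [ 0.507 -0.077  0.085]
key_grip place_of [419.1 189.4] 0.72 [ 0.528 -0.179  0.095]
key_grip spot_in [278.4 131.7] 0.63 [0.668 0.123 0.061]
key_grip spot_in [414.6 192.6] 0.59 [ 0.523 -0.172  0.088]
key_grip spot_in [367.2 205.6] 0.58 [ 0.495 -0.071  0.081]
key_tip place_of [410.4 197.1] 0.86 [ 0.524 -0.176  0.038]
key_tip place_of [327.7 218.6] 0.81 [0.468 0.013 0.068]
key_tip place_of [362.8 208.8] 0.76 [ 0.491 -0.064  0.064]
key_tip spot_in [419.  192.1] 0.79 [ 0.523 -0.179  0.095]
key_tip spot_in [367.4 206.4] 0.75 [ 0.493 -0.071  0.08 ]
key_tip spot_in [330.8 214.1] 0.58 [0.475 0.008 0.082]
stand place_of [409.7 199.6] 0.56 [ 0.517 -0.172  0.046]
stand place_of [401.5 279. ] 0.42 [ 0.344 -0.158  0.002]
stand spot_in [409.9 203.3] 0.79 [ 0.509 -0.173  0.043]
cup
[... 1772 characters left out ...]

spool place_of [374.1 212.4] 0.62 [0.429 0.367 0.004]
spool spot_in [375.3 197.1] 0.97 [0.427 0.368 0.044]
the_stapler place_of [154.3 230.5] 0.71 [ 0.543 -0.179  0.095]
the_stapler spot_in [156.4 228.9] 0.65 [ 0.538 -0.174  0.095]
{'clock': 1.7, 'joint_pos': array([-1.154,  0.241,  0.005,  1.335, -0.   ,  1.571]), 'joint_vel': array([ 0.   ,  0.002,  0.   , -0.001, -0.   ,  0.001]), 'tau': array([  0.002, -37.221,  25.269,   0.001,   0.   ,  -0.   ]), 'eef_pos': array([ 0.202, -0.457,  0.231]), 'tool_rot': array([ 0.978,  0.207, -0.   , -0.   ]), 'ft_force': array([ 0.27 , -0.112,  0.365]), 'ft_torque': array([ 0.012, -0.008,  0.032]), 'grasp_force': 0.0, 'grip_width': 0.08553444826832841}
```

View pics/top0.png

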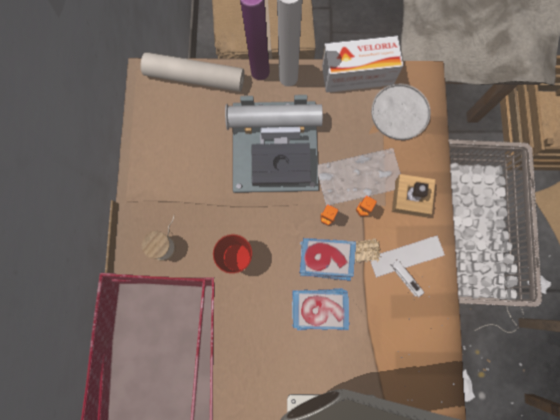

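Run:
```python
import cv2
a=cv2.imread("pics/side0.png")[180:300,110:350]
cv2.imwrite("pics/side0c.png",cv2.resize(a,None,fx=3.3,fy=3.3,interpolation=cv2.INTER_CUBIC))
```

```text
(no output)
```

View pics/side0c.png

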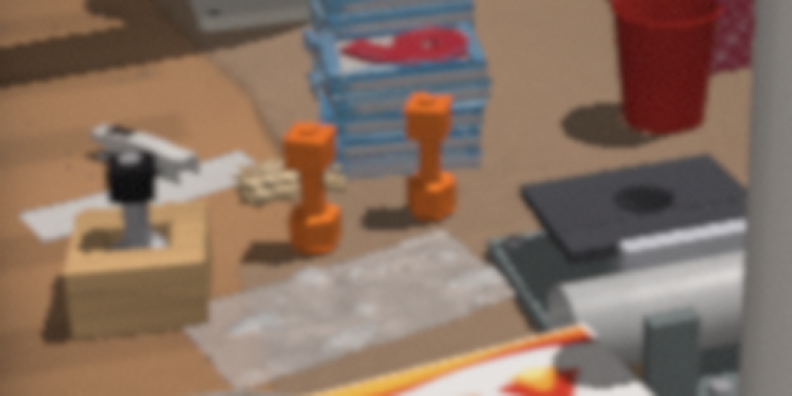

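Candidates for the key: the steel-shank key with a black head in the stand (top ≈ (419,190), side ≈ (150,235)). The two orange look-alikes are at top (367,206) and (330,214), side (202,222) and (238,215). The crop confirms that the stand one is bare steel, so I take that. The bore shows at top ≈ (281,163).

```bash
cat > m.py <<'E'
from h import *
np.set_printoptions(precision=4,suppress=True)
for n in ("top","side"):
    p=vision.camera(n); W=cloud(p); img=p["image"]; g=img.max(2)
    def rect(m,name):
        m=m.astype(np.uint8); k,l,s,_=cv2.connectedComponentsWithStats(m); 
        i=1+np.argmax(s[1:,4]); P=W[l==i]; r=cv2.minAreaRect((P[:,:2]*1000).astype(np.float32))
        print(n,name,len(P),"c",np.array(r[0]),"size",np.array(r[1]),"ang",round(r[2],2),"z",np.median(P[:,2]),"mean",P[:,:2].mean(0)*1000)
        return l==i
    x,y,z=W[...,0],W[...,1],W[...,2]
    st=(abs(x-.53)<.07)&(abs(y+.18)<.07)
    rect(st&(z>.038)&(z<.052),"standtop")
    rect(st&(z>.083)&(z<.11)&(g<90),"keytop")
    rect(st&(z>.075)&(z<.115)&(g<90),"head")
    m=rect((abs(x-.59)<.1)&(abs(y-.12)<.12)&(z>.046)&(z<.058)&(g<90),"plate")
    hole=(abs(x-.59)<.05)&(abs(y-.12)<.07)&(z<.0455)&(z>.0)
    rect(hole,"hole")
    rect((abs(x-.59)<.035)&(abs(y-.12)<.04)&(z>.02)&(z<.2)&(g<38),"darkhole")
    print(n,"grays",g[m].mean(),np.percentile(g[m],[1,5,10,50]))
    cv2.imwrite(f"pics/{n}g.png",img)
E
python3 m.py
python3 - <<'E'
import cv2
a=cv2.imread("pics/topg.png")
A=cv2.resize(a[80:200,220:330],None,fx=3.6,fy=4.5,interpolation=cv2.INTER_CUBIC)
B=cv2.resize(a[165:225,385:445],(400,540),interpolation=cv2.INTER_CUBIC)
cv2.imwrite("pics/crop1.png",cv2.convertScaleAbs(cv2.hconcat([A,B]),alpha=1.6))
E
```

```text
top standtop 973 c [ 532.4343 -185.4504] size [81.6057 81.9754] ang 81.25 z 0.04371070591928913 mean [ 529.7681 -183.0709]
top keytop 127 c [ 530.1456 -184.2819] size [27.5804 24.3734] ang 81.04 z 0.09418664432086139 mean [ 528.6702 -182.413 ]
top head 142 c [ 530.1456 -184.2819] size [27.5804 24.3734] ang 81.04 z 0.09372651596833415 mean [ 527.748  -182.2489]
top plate 196 c [587.2997  80.9478] size [64.9945 60.8466] ang 1.09 z 0.0513191502862232 mean [586.7607  71.1383]
top hole 649 c [589.7776 120.1276] size [140.0506  98.8681] ang 89.76 z 0.011564732299297033 mean [555.43   126.4533]Traceback (most recent call last):
  File "m.py", line 18, in <module>
    rect((abs(x-.59)<.035)&(abs(y-.12)<.04)&(z>.02)&(z<.2)&(g<38),"darkhole")
    ~~~~^^^^^^^^^^^^^^^^^^^^^^^^^^^^^^^^^^^^^^^^^^^^^^^^^^^^^^^^^^^^^^^^^^^^^
  File "m.py", line 7, in rect
    i=1+np.argmax(s[1:,4]); P=W[l==i]; r=cv2.minAreaRect((P[:,:2]*1000).astype(np.float32))
        ~~~~~~~~~^^^^^^^^^
    return _wrapfunc(a, 'argmax', axis=axis, out=out, **kwds)
    return bound(*args, **kwds)
ValueError: attempt to get argmax of an empty sequence
[ WARN:0@0.019] global loadsave.cpp:275 findDecoder imread_('pics/topg.png'): can't open/read file: check file path/integrity
Traceback (most recent call last):
TypeError: 'NoneType' object is not subscriptable
```

```bash
python3 - <<'E'
import re
s=open("m.py").read()
s=s.replace('m=rect((abs(x-.59)<.1)&(abs(y-.12)<.12)&(z>.046)&(z<.058)&(g<90),"plate")','m=rect((abs(x-.59)<.1)&(abs(y-.12)<.12)&(z>.046)&(z<.058),"plate")')
s=re.sub(r'    hole=.*\n.*"hole"\)\n.*darkhole"\)\n','''    mm=cv2.morphologyEx(m.astype(np.uint8),cv2.MORPH_CLOSE,np.ones((15,15)))
    t=np.percentile(g[m],50)*.62
    try: rect((mm>0)&(abs(x-.59)<.03)&(abs(y-.12)<.04)&(g<t),"dark")
    except Exception as e: print(e)
    try: rect((mm>0)&(abs(x-.59)<.03)&(abs(y-.12)<.04)&(z<.0455),"hole")
    except Exception as e: print(e)
''',s)
open("m.py","w").write(s)
E
python3 m.py
python3 - <<'E'
import cv2
a=cv2.imread("pics/topg.png"); b=cv2.imread("pics/sideg.png")
A=cv2.resize(a[80:200,220:330],(400,500),interpolation=cv2.INTER_CUBIC)
B=cv2.resize(b[200:300,250:350],(400,500),interpolation=cv2.INTER_CUBIC)
cv2.imwrite("pics/crop1.png",cv2.convertScaleAbs(cv2.hconcat([A,B]),alpha=1.8))
E
```

```text
top standtop 961 c [ 532.515  -185.6012] size [81.2072 81.3741] ang 81.43 z 0.04396461384783349 mean [ 529.758  -182.8874]
top keytop 123 c [ 530.568  -184.7287] size [27.5376 24.5991] ang 80.51 z 0.09426744209155674 mean [ 528.5718 -182.6863]
top head 142 c [ 530.2097 -184.811 ] size [27.5932 24.9549] ang 78.94 z 0.09378853349851804 mean [ 527.763  -182.2837]
top plate 2086 c [598.9252 116.16  ] size [ 93.279  130.9406] ang 1.34 z 0.05123617809266118 mean [598.2316 116.554 ]
attempt to get argmax of an empty sequence
top hole 191 c [603.8243 117.268 ] size [34.3184 30.4669] ang 89.99 z 0.028537382176542978 mean [604.7962 117.0679]
top grays 90.92329817833173 [76. 84. 88. 91.]
side standtop 814 c [ 531.3028 -187.7384] size [81.4867 86.8976] ang 81.7 z 0.04436387790697055 mean [ 539.1138 -188.7886]
side keytop 146 c [ 532.9288 -188.3309] size [31.4958 28.8105] ang 73.84 z 0.09308727507902045 mean [ 539.6131 -187.682 ]
side head 191 c [ 532.9215 -188.3225] size [31.2728 29.0459] ang 74.36 z 0.08999615546638129 mean [ 540.607  -188.0621]
side plate 1275 c [597.1191 114.2114] size [ 96.0491 133.9012] ang 3.31 z 0.051699877600649743 mean [599.6587 108.5388]
side dark 60 c [582.7    123.5139] size [28.0856 10.5684] ang 55.55 z 0.04298047320749428 mean [583.067  123.3448]
side hole 74 c [584.2711 120.8684] size [33.0779 13.829 ] ang 67.96 z 0.04103173249486251 mean [583.5178 120.3844]
side grays 77.51294117647059 [46. 55. 66. 76.]
```

View pics/crop1.png

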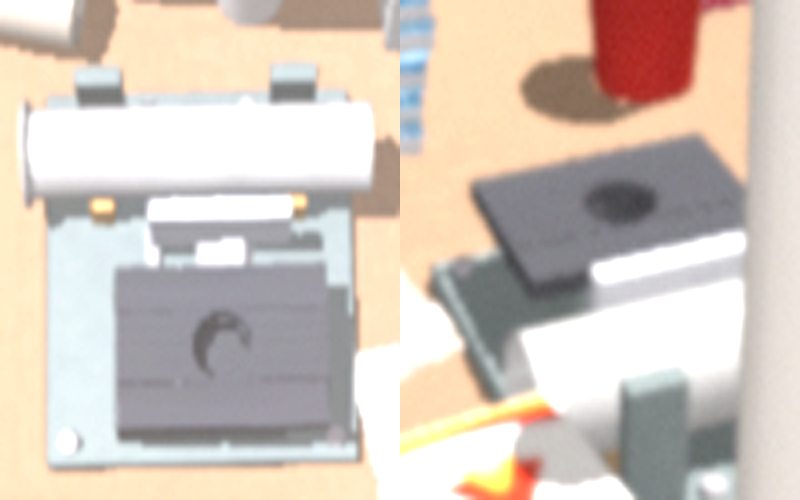

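The plate outline gives the bore at about (0.599, 0.116), with yaw about 1.3°. The stand is at (0.532, -0.186), yaw -8.6° (mod 90), top at 44 mm as expected. In the crop the bore is at top (281,163). Moving above the key now, with two rows to test the wrist sign.

```bash
python3 -m creep '[[[41,-11.5,8],[0,0,0]],[[41,-11.5,8],[0,0,0]],[[41,-11.5,8],[0,0,0]],[[41,-11.5,8],[0,0,0]],[[41,-11.5,8],[0,0,0]],[[41,-11.5,8],[0,0,0]],[[41,-11.5,8],[0,0,0]],[[41,-11.5,8],[0,0,0]],[[41,-11.5,8],[0,0,0]],[[41,-11.5,8],[0,0,0]],[[0,0,0],[0,0,-0.187]],[[0,0,0],[0,0,-0.187]]]' 60
cat >> h.py <<'E'
def st():
    o=bot.get_obs(); Rm=R.from_quat(o["tool_rot"]).as_matrix()
    yaw=np.degrees(np.arctan2(Rm[1,0],Rm[0,0])); tilt=np.degrees(np.arccos(-Rm[2,2]))
    print("t",round(o["clock"],2),"pos",np.round(o["eef_pos"]*1000,1),"yaw",round(yaw,2),"tilt",round(tilt,2),"j1,j6",np.round(np.degrees(o["joint_pos"][[0,5]]),1),"F",np.round(o["ft_force"],1),"T",np.round(o["ft_torque"],2),"w",round(o["grip_width"]*1000,1),"g",round(o["grasp_force"],1))
    return o,Rm,yaw
def to(x,y,z):
    o,Rm,_=st(); print("shift",np.round(Rm.T@(np.array([x,y,z])-o["eef_pos"]*1000),1)); print("Rz->",np.round(Rm.T@np.array([0,0,-1]),4))
E
python3 -c "
from h import *
to(531.5,-185.5,150)"
```

```text
clock: 3.35
eef_pos: [0.5312, -0.1853, 0.1508]
tool_rot: [0.921, 0.389, -0.0, -0.0]
ft_force: [-0.9, -0.3, -0.3]
grip_width: 0.0599
grasp_force: 0.0
t 3.35 pos [ 531.2 -185.3  150.8] yaw 45.75 tilt 0.04 j1,j6 [-19.2 115. ] F [-0.9 -0.3 -0.3] T [-0.02  0.03 -0.05] w 59.9 g 0.0
shift [0.1 0.4 0.8]
Rz-> [4.e-04 6.e-04 1.e+00]
```

```bash
python3 -m creep '[[[0,0,0],[0,0,-0.183]],[[0,0,0],[0,0,-0.183]],[[0,0,0],[0,0,-0.183]],[[0,0,0],[0,0,-0.183]],[[0,0,0],[0,0,-0.183]],[[0,0,0],[0,0,-0.183]],[[0,0,0],[0,0,-0.183]],[[0,0,0],[0,0,-0.183]],[[0,0,0],[0,0,-0.183]],[[0,0,0],[0,0,-0.183]],[[0,0,0],[0,0,-0.183]],[[0,0,0],[0,0,-0.18]]]' >/dev/null
python3 -c "
from h import *
to(531.5,-185.5,65)
p=vision.camera('side');cv2.imwrite('pics/s2.png',cv2.resize(p['image'][140:300,80:240],(600,600),interpolation=cv2.INTER_CUBIC))"
```

```text
t 4.85 pos [ 530.8 -186.1  151.2] yaw 171.3 tilt 0.01 j1,j6 [-19.3 -10.6] F [0.4 0.3 0.2] T [ 0.01  0.01 -0.07] w 60.0 g 0.0
shift [-0.6  0.7 86.2]
Rz-> [-1.e-04 -0.e+00  1.e+00]
```

View pics/s2.png

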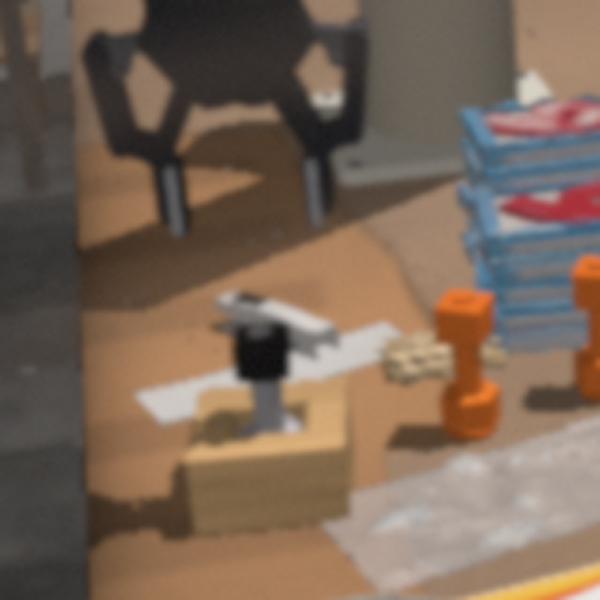

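```bash
python3 -c "
from h import *
p=vision.camera('side')
for X in ([.5308,-.1861,.151],[.5315,-.1855,.096],[.5315,-.1855,.044]):
    u=proj(p,X); print(u,(u-[80,140])*3.75)
W=cloud(p);g=p['image'].max(2);x,y,z=[W[...,i] for i in range(3)]
m=(abs(x-.53)<.03)&(abs(y+.185)<.04)&(z>.074)&(z<.115)&(g<75)
v,u=np.nonzero(m); print(u.min(),u.max(),v.min(),v.max(),'y',np.percentile(y[m],[3,50,97]),'x',np.percentile(x[m],[3,50,97]),'z',np.percentile(z[m],[3,97]))
for v in range(228,242): 
    c=np.nonzero(g[v,130:175]<75)[0]; print(v,c.min()+130 if len(c) else 0,c.max()+130 if len(c) else 0)
"
```

```text
[146.74886585 202.14878645] [250.30824692 233.05794919]
[150.02629569 227.953634  ] [262.59860883 329.82612751]
[152.65911377 251.27705735] [272.47167664 417.28896506]
143 157 226 241 y [-0.19985036 -0.18862374 -0.17562821] x [0.52625359 0.54261297 0.5472288 ] z [0.07565508 0.09686319]
228 143 156
229 143 156
230 143 156
231 143 157
232 143 157
233 143 156
234 143 155
235 143 155
236 143 155
237 143 155
238 144 155
239 144 155
240 144 154
241 147 153
```

```bash
python3 -m creep '[[[-1,0,20],[0,0,0]],[[0,0,20],[0,0,0]],[[0,0,15],[0,0,0]],[[0,0,12],[0,0,0]],[[0,0,10],[0,0,0]],[[0,0,9],[0,0,0]],[[0,0,0],[0,0,0]]]'; python3 -m creep '[[[0,0,0],[0,0,0]],[[0,0,0],[0,0,0]],[[0,0,0],[0,0,0]],[[0,0,0],[0,0,0]]]' 20
python3 -c "
from h import *
st()"
```

```text
clock: 5.82
eef_pos: [0.5313, -0.1861, 0.0646]
tool_rot: [0.079, 0.997, 0.0, -0.001]
ft_force: [0.2, 0.8, -1.0]
grip_width: 0.0599
grasp_force: 0.0
clock: 6.32
eef_pos: [0.5323, -0.1866, 0.066]
tool_rot: [0.079, 0.997, -0.0, 0.001]
ft_force: [1.1, -0.3, 3.0]
grip_width: 0.0269
grasp_force: 59.3
t 6.33 pos [ 532.3 -186.6   66. ] yaw 170.95 tilt 0.1 j1,j6 [-19.3 -10.3] F [ 1.1 -0.3  3. ] T [-0.27 -0.05 -0.  ] w 26.9 g 59.3
```

```bash
python3 -m creep '[[[0,0,-5],[0,0,0]],[[0,0,-8],[0,0,0]],[[0,0,-10],[0,0,0]],[[0,0,-10],[0,0,0]],[[0,0,-15],[0,0,0]],[[0,0,-20],[0,0,0]],[[0,0,-22],[0,0,0]],[[0,0,0],[0,0,0]]]'
python3 -c "
from h import *
to(598.9,116.2,155)"
```

```text
clock: 7.32
eef_pos: [0.5332, -0.1867, 0.158]
tool_rot: [0.079, 0.997, -0.001, 0.002]
ft_force: [0.3, 0.2, -0.8]
grip_width: 0.0274
grasp_force: 59.3
t 7.33 pos [ 533.2 -186.7  158. ] yaw 170.96 tilt 0.29 j1,j6 [-19.3 -10.3] F [ 0.3  0.2 -0.8] T [-0.01  0.02  0.03] w 27.4 g 59.3
shift [-17.2 309.5   2.8]
Rz-> [5.e-03 9.e-04 1.e+00]
```

```bash
python3 -m creep '[[[-1.7,20,0],[0,0,0]],[[-1.7,35,0],[0,0,0]],[[-1.7,35,0],[0,0,0]],[[-1.7,35,0],[0,0,0]],[[-1.7,35,0],[0,0,0]],[[-1.7,35,0],[0,0,0]],[[-1.7,35,0],[0,0,0]],[[-1.7,35,5],[0,0,0]],[[-1.7,28,10],[0,0,0]],[[-1.7,16,10],[0,0,0]],[[0,0,5],[0,0,0]],[[0,0,0],[0,0,0]]]'
python3 -c "
from h import *
to(598.9,116.2,135)
for n in ('side','top'):
    p=vision.camera(n)
    for X in ([.599,.116,.052],):print(n,proj(p,X))
    for q in ('key_tip','key_grip','clamp_top'):
        for d in vision.place_of(p,q)[:4]: print(q,np.round(d['position'],1),round(d['score'],2),depth_pt(p,d['position']))
    if n=='side':cv2.imwrite('pics/s3.png',cv2.resize(p['image'][150:290,230:370],(600,600),interpolation=cv2.INTER_CUBIC))
"
```

```text
clock: 8.82
eef_pos: [0.5962, 0.1155, 0.1243]
tool_rot: [0.079, 0.997, -0.001, -0.001]
ft_force: [-0.3, 0.4, -1.4]
grip_width: 0.0272
grasp_force: 59.4
t 8.82 pos [596.2 115.5 124.3] yaw 170.92 tilt 0.14 j1,j6 [11. 20.] F [-0.3  0.4 -1.4] T [-0.04  0.02 -0.03] w 27.2 g 59.4
shift [ -2.5   1.1 -10.7]
Rz-> [-0.0021  0.0013  1.    ]
side [305.48535359 239.9509865 ]
key_tip [304.4 228.3] 0.76 [0.60927708 0.10911007 0.08447273]
key_tip [243.1 245.1] 0.61 [0.49703899 0.00951803 0.0067225 ]
key_tip [208.2 253.3] 0.57 [ 0.5125424  -0.07118944  0.00883874]
key_grip [202.5 222.5] 0.83 [ 0.51548641 -0.07930274  0.08401857]
key_grip [237.4 213. ] 0.83 [0.49062797 0.00099847 0.08283277]
key_grip [303.1 202. ] 0.55 [0.60569708 0.106823   0.1406858 ]
clamp_top [313.6 235.9] 0.75 [0.58686898 0.13880158 0.05164635]
top [280.98940751 162.01599298]
```

View pics/s3.png

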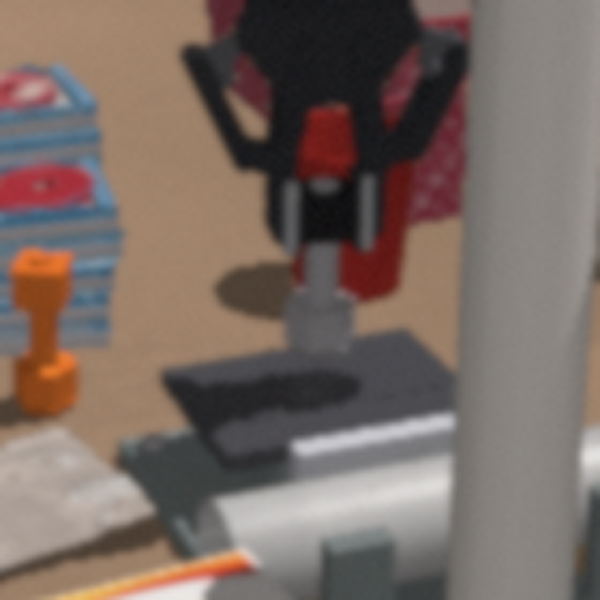

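```bash
python3 -m creep '[[[-2,1,6],[0,0,0]],[[0,0,6],[0,0,0]],[[0,0,4],[0,0,0]],[[0,0,1],[0,0,0]],[[0,0,1],[0,0,0]],[[0,0,1],[0,0,0]],[[0,0,1],[0,0,0]],[[0,0,0],[0,0,0]]]'
python3 -c "
from h import *
st()"
```

```text
clock: 10.22
eef_pos: [0.5992, 0.1169, 0.1053]
tool_rot: [0.079, 0.997, 0.0, -0.0]
ft_force: [-0.1, -0.6, -2.1]
grip_width: 0.0271
grasp_force: 59.4
t 10.22 pos [599.2 116.9 105.3] yaw 170.96 tilt 0.0 j1,j6 [11.  20.1] F [-0.1 -0.6 -2.1] T [0.02 0.   0.01] w 27.1 g 59.4
```

```bash
python3 -m creep '[[[0,0,1],[0,0,0]],[[0,0,1],[0,0,0]],[[0,0,1],[0,0,0]],[[0,0,0],[0,0,0]]]'
python3 -c "
from h import *
st()"; python3 -m creep '[[[0,0,1],[0,0,0]],[[0,0,1],[0,0,0]],[[0,0,0],[0,0,0]]]'
python3 -c "
from h import *
st()"
```

```text
clock: 10.72
eef_pos: [0.5991, 0.1169, 0.1022]
tool_rot: [0.079, 0.997, -0.0, -0.0]
ft_force: [0.3, -1.0, -2.4]
grip_width: 0.0273
grasp_force: 59.4
t 10.72 pos [599.1 116.9 102.2] yaw 170.96 tilt 0.02 j1,j6 [11.  20.1] F [ 0.3 -1.  -2.4] T [-0.05  0.01 -0.02] w 27.3 g 59.4
clock: 11.1
eef_pos: [0.5991, 0.1169, 0.1002]
tool_rot: [0.079, 0.997, -0.0, -0.0]
ft_force: [-0.4, 0.6, -1.7]
grip_width: 0.0272
grasp_force: 59.4
t 11.1 pos [599.1 116.9 100.2] yaw 170.95 tilt 0.02 j1,j6 [11.  20.1] F [-0.4  0.6 -1.7] T [-0.02  0.   -0.  ] w 27.2 g 59.4
```

```bash
python3 -m creep '[[[0,0,1],[0,0,0]],[[0,0,1],[0,0,0]],[[0,0,1],[0,0,0]],[[0,0,0],[0,0,0]]]'
python3 -c "
from h import *
st()"; python3 -m creep '[[[0,0,1],[0,0,0]],[[0,0,1],[0,0,0]],[[0,0,0],[0,0,0]]]'
python3 -c "
from h import *
st()"
```

```text
clock: 11.6
eef_pos: [0.5991, 0.1169, 0.0972]
tool_rot: [0.079, 0.997, -0.0, -0.0]
ft_force: [0.4, -1.1, -1.4]
grip_width: 0.0271
grasp_force: 59.4
t 11.6 pos [599.1 116.9  97.2] yaw 170.96 tilt 0.02 j1,j6 [11.  20.1] F [ 0.4 -1.1 -1.4] T [0.04 0.06 0.04] w 27.1 g 59.4
clock: 11.98
eef_pos: [0.5991, 0.1169, 0.0952]
tool_rot: [0.079, 0.997, -0.0, -0.0]
ft_force: [-0.0, -1.3, -1.1]
grip_width: 0.0271
grasp_force: 59.4
t 11.97 pos [599.1 116.9  95.2] yaw 170.96 tilt 0.01 j1,j6 [11.  20.1] F [-0.  -1.3 -1.1] T [-0.05 -0.01 -0.02] w 27.1 g 59.4
```

```bash
python3 -m creep '[[[0,0,1],[0,0,0]],[[0,0,1],[0,0,0]],[[0,0,1],[0,0,0]],[[0,0,0],[0,0,0]]]'
python3 -c "
from h import *
st()"; python3 -m creep '[[[0,0,1],[0,0,0]],[[0,0,1],[0,0,0]],[[0,0,0],[0,0,0]]]'
python3 -c "
from h import *
st()"
```

```text
clock: 12.48
eef_pos: [0.5993, 0.1168, 0.0923]
tool_rot: [0.079, 0.997, -0.0, 0.0]
ft_force: [0.2, 0.6, -1.2]
grip_width: 0.0269
grasp_force: 59.4
t 12.47 pos [599.3 116.8  92.3] yaw 170.95 tilt 0.02 j1,j6 [11.  20.1] F [ 0.2  0.6 -1.2] T [-0.04  0.01 -0.04] w 26.9 g 59.4
clock: 12.85
eef_pos: [0.5995, 0.1165, 0.0907]
tool_rot: [0.079, 0.997, -0.0, 0.0]
ft_force: [0.0, -2.5, 1.0]
grip_width: 0.0269
grasp_force: 59.9
t 12.85 pos [599.5 116.5  90.7] yaw 170.94 tilt 0.06 j1,j6 [11.  20.1] F [ 0.  -2.5  1. ] T [-0.64  0.08  0.  ] w 26.9 g 59.9
```

```bash
python3 -m creep '[[[0,-0.3,1],[0,0,0]],[[0,0,0.5],[0,0,0]],[[0,0,0],[0,0,-0.06]],[[0,0,0],[0,0,-0.06]],[[0,0,0],[0,0,0]]]' >/dev/null
python3 -c "
from h import *
st()"; python3 -m creep '[[[0,0,0],[0,0,-0.06]],[[0,0,0],[0,0,-0.06]],[[0,0,0],[0,0,0]]]' >/dev/null
python3 -c "
from h import *
st()"
```

```text
t 13.47 pos [599.4 116.4  88.8] yaw 177.78 tilt 0.04 j1,j6 [11.  13.2] F [ 1.2 -3.   1.9] T [-0.77 -0.08  0.02] w 27.3 g 60.0
t 13.85 pos [599.  116.9  88.3] yaw -175.36 tilt 0.04 j1,j6 [11.   6.4] F [ 0.9 -1.9 -1. ] T [-0.27 -0.09  0.01] w 27.0 g 59.6
```

```bash
python3 -m creep '[[[0,0,1],[0,0,0]],[[0,0,1],[0,0,0]],[[0,0,0],[0,0,0]]]' >/dev/null
python3 -c "
from h import *
st()"
```

```text
t 14.22 pos [599.  116.8  86.5] yaw -175.3 tilt 0.03 j1,j6 [11.   6.3] F [ 0.3  0.7 -1.6] T [-0.13 -0.15 -0.03] w 26.6 g 59.5
```

```bash
python3 -m creep '[[[0,0,1],[0,0,0]],[[0,0,1],[0,0,0]],[[0,0,1],[0,0,0]],[[0,0,0],[0,0,0]]]' >/dev/null
python3 -c "
from h import *
st()";  python3 -m creep '[[[0,0,1],[0,0,0]],[[0,0,1],[0,0,0]],[[0,0,0],[0,0,0]]]' >/dev/null
python3 -c "
from h import *
st()"
```

```text
t 14.72 pos [599.1 116.7  83.6] yaw -175.29 tilt 0.02 j1,j6 [11.   6.3] F [-0.3  0.3 -1.6] T [-0.09 -0.19  0.02] w 27.0 g 59.5
t 15.1 pos [599.2 116.7  82.1] yaw -175.29 tilt 0.01 j1,j6 [11.   6.3] F [-0.7 -0.8  1. ] T [-0.08  0.14 -0.06] w 27.3 g 59.8
```

```bash
python3 -m creep '[[[0,0,0],[0,0,0.03]],[[0,0,0],[0,0,0.05]],[[0,0,0],[0,0,0.05]],[[0,0,0],[0,0,0.05]],[[0,0,0],[0,0,0.05]],[[0,0,0],[0,0,0.05]],[[0,0,0],[0,0,0.05]],[[0,0,0],[0,0,0.05]]]' >/dev/null
python3 -c "
from h import *
st()"
```

```text
t 16.1 pos [599.4 115.4  82.1] yaw 162.77 tilt 0.14 j1,j6 [11.  28.2] F [-0.6 -4.   0.6] T [-0.9   0.15  0.2 ] w 27.0 g 59.9
```

```bash
python3 -m creep '[[[0,-1,0],[0,0,0.05]],[[0,0,0],[0,0,0.05]],[[0,0,0],[0,0,0.05]],[[0,0,0],[0,0,0.05]],[[0,0,0],[0,0,0.05]],[[0,0,0],[0,0,0.05]],[[0,0,0],[0,0,0.05]],[[0,0,0],[0,0,0.05]]]' >/dev/null
python3 -c "
from h import *
st()"
```

```text
t 17.1 pos [599.1 114.5  82.1] yaw 139.86 tilt 0.14 j1,j6 [10.9 51. ] F [-0.2 -4.1  0.6] T [-0.86  0.08  0.24] w 27.2 g 59.8
```

```bash
python3 -m creep '[[[0,-1,0],[0,0,0.05]],[[0,0,0],[0,0,0.05]],[[0,0,0],[0,0,0.05]],[[0,0,0],[0,0,0.05]],[[0,0,0],[0,0,0.05]],[[0,0,0],[0,0,0.05]]]' >/dev/null
python3 -c "
from h import *
st()"
```

```text
t 17.85 pos [598.7 113.9  82.1] yaw 122.67 tilt 0.13 j1,j6 [10.8 68.2] F [-0.5 -2.8  0.7] T [-0.76 -0.02  0.22] w 27.1 g 59.7
```

```bash
python3 -m creep '[[[0,0,0],[0,0,0.05]],[[0,0,0],[0,0,0.05]],[[0,0,0],[0,0,0.05]],[[0,0,0],[0,0,0.05]],[[0,0,0],[0,0,0.05]],[[0,0,0],[0,0,0.05]],[[0,0,0],[0,0,0.05]],[[0,0,0],[0,0,0.05]],[[0,0,0],[0,0,0.05]],[[0,0,0],[0,0,0.04]],[[0,0,0],[0,0,0]]]' >/dev/null
python3 -c "
from h import *
st()
p=vision.camera('side')
cv2.imwrite('pics/s4.png',cv2.resize(p['image'][150:290,230:370],(600,600),interpolation=cv2.INTER_CUBIC))
for q in ('key_tip','key_grip'):
    for d in vision.place_of(p,q)[:4]: print(q,np.round(d['position'],1),round(d['score'],2),depth_pt(p,d['position']))"
```

```text
t 19.23 pos [597.9 113.5  82. ] yaw 94.68 tilt 0.16 j1,j6 [10.8 96.1] F [-1.6 -4.8  3.3] T [-1.28  0.5   0.07] w 26.8 g 60.1
key_tip [238.8 244.1] 0.91 [0.49183719 0.00114934 0.0080179 ]
key_tip [206.1 254.4] 0.78 [ 0.52019245 -0.07705183  0.01128111]
key_tip [305.  246.8] 0.69 [0.625195   0.10478066 0.05147207]
key_grip [237.2 215.1] 0.95 [4.91555163e-01 1.58574590e-04 7.83963831e-02]
key_grip [201. 223.] 0.74 [ 0.5105965  -0.08170046  0.08102391]
key_grip [304.7 219.1] 0.47 [0.61573861 0.10685161 0.1080552 ]
```

View pics/s4.png

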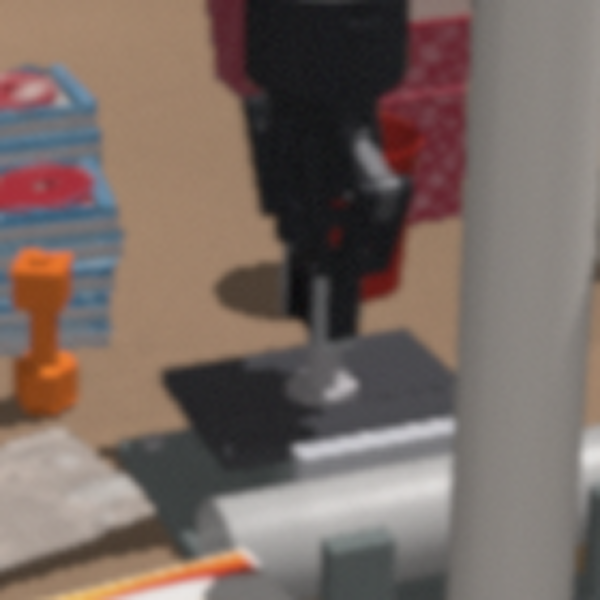

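```bash
python3 -m creep '[[[0,0,0],[0,0,0]],[[0,0,0],[0,0,0]],[[0,0,0],[0,0,0]],[[0,0,0],[0,0,0]]]' 62 >/dev/null
python3 -c "
from h import *
to(597.6,115.7,82)"
```

```text
t 19.88 pos [598.3 115.2  81.8] yaw 94.77 tilt 0.02 j1,j6 [10.9 96.1] F [-0.8  0.4 -0.2] T [0.01 0.02 0.04] w 62.0 g 0.0
shift [ 0.5 -0.7 -0.2]
Rz-> [-3.e-04 -1.e-04  1.e+00]
```

```bash
python3 -m creep '[[[0.5,-0.4,0],[0,0,-0.175]],[[0,0,0],[0,0,-0.175]],[[0,0,0],[0,0,-0.175]],[[0,0,0],[0,0,-0.175]],[[0,0,0],[0,0,-0.175]],[[0,0,0],[0,0,-0.175]],[[0,0,0],[0,0,-0.175]],[[0,0,0],[0,0,-0.175]],[[0,0,0],[0,0,-0.17]],[[0,0,0],[0,0,0]]]' >/dev/null; python3 -c "
from h import *
st()"
python3 -m creep '[[[0,0,0],[0,0,0]],[[0,0,0],[0,0,0]],[[0,0,0],[0,0,0]],[[0,0,0],[0,0,0]]]' 20 >/dev/null
python3 -c "
from h import *
st()"
```

```text
t 21.12 pos [597.8 115.5  81.8] yaw -175.4 tilt 0.01 j1,j6 [10.9  6.3] F [ 0.2  0.3 -0. ] T [-0.03 -0.   -0.02] w 61.5 g 0.0
t 21.62 pos [597.8 115.4  81.9] yaw -175.31 tilt 0.0 j1,j6 [10.9  6.2] F [-1.  -0.7  1. ] T [-0.    0.1  -0.01] w 27.3 g 59.0
```

```bash
cat > s.sh <<'E'
python3 -c "
from h import *
st()"
E
python3 -m creep '[[[0,0,0],[0,0,0.04]],[[0,0,0],[0,0,0.05]],[[0,0,0],[0,0,0.05]],[[0,0,0],[0,0,0.05]],[[0,0,0],[0,0,0.05]],[[0,0,0],[0,0,0.05]]]' >/dev/null; sh s.sh; python3 -m creep '[[[0,0,0],[0,0,0.05]],[[0,0,0],[0,0,0.05]]]' >/dev/null; sh s.sh
```

```text
t 22.38 pos [597.8 115.2  81.9] yaw 168.01 tilt 0.02 j1,j6 [10.9 22.9] F [-0.3 -1.1  1.6] T [-0.15  0.06  0.21] w 27.3 g 59.2
t 22.62 pos [597.8 115.2  81.9] yaw 162.28 tilt 0.03 j1,j6 [10.9 28.6] F [-0.8 -0.5  1.8] T [-0.19  0.04  0.21] w 27.1 g 59.2
```

```bash
python3 -m creep '[[[0,0,0],[0,0,0.05]],[[0,0,0],[0,0,0.05]],[[0,0,0],[0,0,0.05]]]' >/dev/null; sh s.sh
```

```text
t 23.0 pos [597.8 115.1  81.9] yaw 153.68 tilt 0.04 j1,j6 [10.9 37.2] F [-0.2 -2.1  1.5] T [-0.33  0.13  0.18] w 27.0 g 59.2
```

```bash
python3 -m creep '[[[0,0,0],[0,0,0.05]],[[0,0,0],[0,0,0.05]],[[0,0,0],[0,0,0.05]]]' >/dev/null; sh s.sh
```

```text
t 23.38 pos [597.8 115.   81.9] yaw 145.33 tilt 0.09 j1,j6 [10.9 45.6] F [-1.  -2.6  0.5] T [-0.5   0.07  1.88] w 27.1 g 62.0
```

```bash
python3 -m creep '[[[0,0,0],[0,0,0.05]],[[0,0,0],[0,0,0.05]],[[0,0,0],[0,0,0.05]]]' >/dev/null; sh s.sh
```

```text
t 23.75 pos [597.9 114.9  81.9] yaw 136.67 tilt 0.12 j1,j6 [10.9 54.3] F [ 0.4 -2.2  0.5] T [-0.58  0.04  0.65] w 26.9 g 63.6
```

I sent two turns in one batch, so the second ran before I had read the stop. The torque jumped to 1.9 N m on the first. It stayed under the 3 N m limit, and the fingers appear to have slipped on the head during the second. I'm turning no further: open the fingers and check.

```bash
python3 -m creep '[[[0,0,0],[0,0,0]],[[0,0,0],[0,0,0]],[[0,0,0],[0,0,0]],[[0,0,0],[0,0,0]]]' 66 >/dev/null; sh s.sh
python3 -m creep '[[[0,0,-4],[0,0,0]],[[0,0,-10],[0,0,0]],[[0,0,-15],[0,0,0]],[[0,0,-25],[0,0,0]],[[0,0,-40],[0,0,0]],[[0,0,-40],[0,0,0]],[[0,0,0],[0,0,0]]]' >/dev/null; sh s.sh
python3 -c "
from h import *
p=vision.camera('side'); q=vision.camera('top')
W=cloud(p);g=p['image'].max(2);x,y,z=[W[...,i] for i in range(3)]
m=(abs(x-.6)<.04)&(abs(y-.115)<.04)&(z>.085)&(z<.13)&(g<75)
print('head side y,x,z',m.sum(),np.percentile(y[m],[3,50,97]),np.percentile(x[m],[3,50,97]),np.percentile(z[m],[3,97]))
for d in vision.place_of(p,'key_grip')[:3]+vision.place_of(p,'key_tip')[:3]: print(np.round(d['position']),d['score'],depth_pt(p,d['position']))
A=cv2.resize(q['image'][80:200,220:330],(400,500),interpolation=cv2.INTER_CUBIC)
B=cv2.resize(p['image'][180:290,245:333],(400,500),interpolation=cv2.INTER_CUBIC)
cv2.imwrite('pics/e.png',cv2.hconcat([A,B]))"
```

```text
t 24.25 pos [597.9 115.4  81.8] yaw 136.58 tilt 0.01 j1,j6 [10.9 54.3] F [-0.7 -0.5 -0.4] T [-0.02 -0.05 -0.05] w 65.8 g 0.0
t 25.12 pos [600.4 115.9 221.7] yaw 136.58 tilt 0.59 j1,j6 [10.9 54.3] F [-0.2  0.1 -0.5] T [-0.   -0.01 -0.02] w 66.0 g 0.0
head side y,x,z 201 [0.09680382 0.10960896 0.12928827] [0.59513379 0.60773036 0.61744115] [0.09081215 0.11252518]
[237. 213.] 0.95 [0.48663697 0.00195219 0.08120042]
[308. 221.] 0.59 [0.61921601 0.1116929  0.10385914]
[201. 221.] 0.58 [ 0.50789519 -0.08186259  0.08372381]
[238. 244.] 0.96 [ 0.49106768 -0.00116835  0.0075308 ]
[303. 247.] 0.77 [0.62423385 0.10023868 0.05154084]
[209. 255.] 0.74 [ 0.51352808 -0.06897409  0.00581348]
```

View pics/e.png

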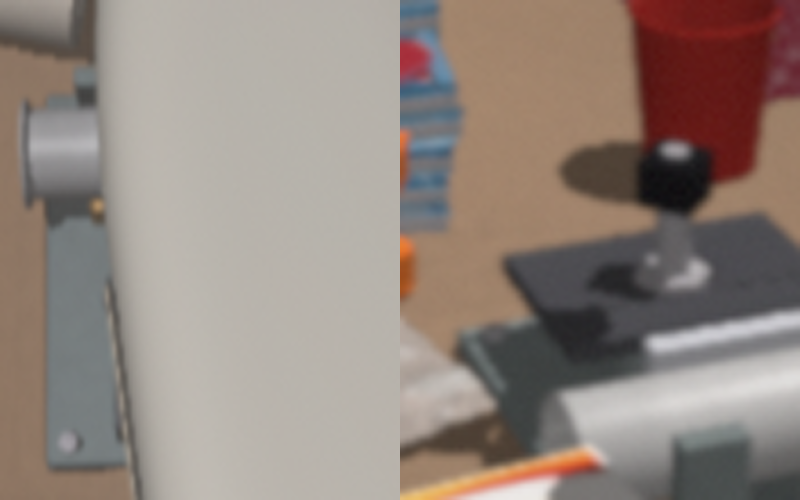

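The key stands upright and fully sunk (crop (675,180) to (672,270); head top at 112 mm, so the tip is at about 28 mm). Since the torque fell again after the jump, I'll regrip and confirm the stop gently.

```bash
python3 -m creep '[[[0,0,30],[0,0,-0.1]],[[0,0,30],[0,0,-0.07]],[[0,0,30],[0,0,0]],[[0,0,20],[0,0,0]],[[0,0,12],[0,0,0]],[[0,0,8],[0,0,0]],[[0,0,4],[0,0,0]],[[0,0,0],[0,0,0]]]' >/dev/null; sh s.sh
```

```text
t 26.32 pos [598.  115.4  82.1] yaw 146.32 tilt 0.03 j1,j6 [10.9 44.6] F [ 0.2 -1.4 -0.4] T [-0.01  0.01  0.01] w 65.8 g 0.0
```

```bash
python3 -m creep '[[[0,0,0],[0,0,0]],[[0,0,0],[0,0,0]],[[0,0,0],[0,0,0]],[[0,0,0],[0,0,0]]]' 20 >/dev/null; sh s.sh;  python3 -m creep '[[[0,0,0],[0,0,0.02]],[[0,0,0],[0,0,0.02]],[[0,0,0],[0,0,0]]]' >/dev/null; sh s.sh
```

```text
t 26.82 pos [598.  115.   82.9] yaw 146.3 tilt 0.07 j1,j6 [10.9 44.6] F [-2.1 -1.5  5.5] T [-0.44  0.49 -0.06] w 29.4 g 53.9
t 27.2 pos [598.4 114.6  82.9] yaw 144.01 tilt 0.13 j1,j6 [10.9 46.9] F [-1.1 -3.1  6.2] T [-0.7   0.31  0.07] w 28.5 g 55.4
```

```bash
python3 -m creep '[[[0,0,0],[0,0,0.03]],[[0,0,0],[0,0,0.03]],[[0,0,0],[0,0,0]]]' >/dev/null; sh s.sh
```

```text
t 27.57 pos [599. 114.  83.] yaw 140.5 tilt 0.22 j1,j6 [10.9 50.4] F [ 0.3 -4.   5.7] T [-1.1   0.03 -0.07] w 27.3 g 58.0
```

```bash
python3 -m creep '[[[0,0,0],[0,0,0.03]],[[0,0,0],[0,0,0.03]],[[0,0,0],[0,0,0]]]' >/dev/null; sh s.sh
```

```text
t 27.95 pos [598.5 114.5  83. ] yaw 137.18 tilt 0.16 j1,j6 [10.9 53.7] F [-0.5 -3.3  6.6] T [-0.95  0.36  0.54] w 26.8 g 58.5
```

```bash
python3 -m creep '[[[0,0,0],[0,0,0.03]],[[0,0,0],[0,0,0]],[[0,0,0],[0,0,0]]]' >/dev/null; sh s.sh
```

```text
t 28.32 pos [598.3 114.7  83. ] yaw 135.56 tilt 0.15 j1,j6 [10.9 55.3] F [-0.7 -3.3  6.9] T [-0.93  0.39  0.99] w 27.2 g 59.3
```

Held still, the torque rises steadily with angle: 0.54, then 0.99 N m. Viscous drag can't do that at standstill, so this is the hard stop. Releasing and backing off.

```bash
python3 -m creep '[[[0,0,0],[0,0,0]],[[0,0,0],[0,0,0]],[[0,0,0],[0,0,0]],[[0,0,0],[0,0,0]]]' 66 >/dev/null; sh s.sh
python3 -m creep '[[[0,0,-4],[0,0,0]],[[0,0,-8],[0,0,0]],[[0,0,-12],[0,0,0]],[[0,0,-20],[0,0,0]],[[0,0,-30],[0,0,0]],[[0,0,-30],[0,0,0]],[[0,0,-20],[0,0,0]],[[0,0,-10],[0,0,0]],[[0,0,0],[0,0,0]],[[0,0,0],[0,0,0]]]' >/dev/null; sh s.sh
python3 -c "
from h import *
p=vision.camera('side')
W=cloud(p);g=p['image'].max(2);x,y,z=[W[...,i] for i in range(3)]
m=(abs(x-.6)<.04)&(abs(y-.115)<.04)&(z>.085)&(z<.13)&(g<75)
print(m.sum(),np.percentile(y[m],[3,50,97]),np.percentile(x[m],[3,50,97]),np.percentile(z[m],[3,97]))
cv2.imwrite('pics/f.png',cv2.resize(p['image'][130:290,190:350],(600,600),interpolation=cv2.INTER_CUBIC))"
```

```text
t 28.82 pos [597.7 115.5  81.6] yaw 135.44 tilt 0.02 j1,j6 [10.9 55.5] F [-0.6 -0.2  0.1] T [-0.01  0.03  0.01] w 65.9 g 0.0
t 30.07 pos [597.2 115.3 214.8] yaw 135.43 tilt 0.1 j1,j6 [10.9 55.5] F [ 0.2 -0.3  0.2] T [-0.02  0.04  0.04] w 65.8 g 0.0
206 [0.09679428 0.10940565 0.12949722] [0.59420684 0.60707463 0.61651238] [0.09044018 0.11201143]
```

View pics/f.png

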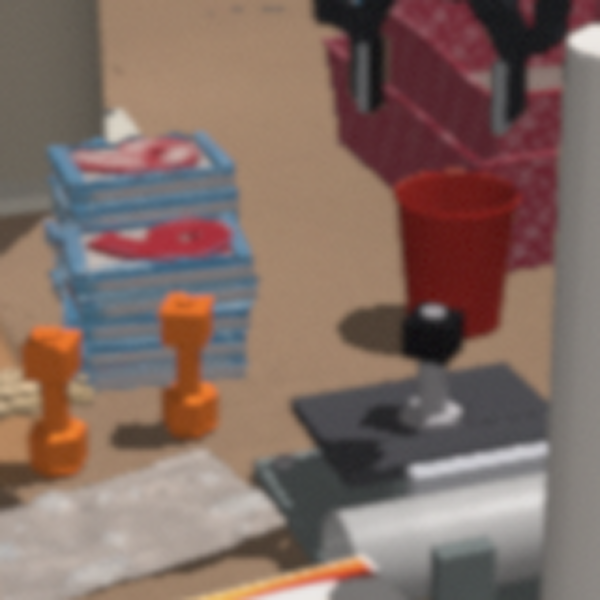

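The key stands upright and released in the screw (crop (432,330) to (430,410)). The gripper is clear above it and the cup is undisturbed. Handing in.

```bash
python3 -c "
from h import *
print(workorder.job_done())"
```

```text
the job is handed in; nothing more can be done
None
```

I handed the job in: the key stands released and upright in the screw, tip near the socket floor (about 28 mm). At the stop the torque rose to 1 N m at standstill (one earlier jump to 1.9 N m, from sending two turns unread, stayed under the 3 N m limit). The hand-in gave no verdict, and I inferred the jaw's closing from the torque alone.

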